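# Start the loose bench timer against the bench stop

### The job

Bring the loose blue bench timer to the fixed bench stop and brace it there, flat on the bench, with its plain end square against the middle of the black rubber buffer plate and its green start key pointing away from the stop. With the stop taking the push, press the key in and hold it in for a good two seconds, without forcing it, then let the key spring out and leave the timer standing there. Leave the other things on the bench undisturbed and never tip the timer up.

Things in the scene. Friction and masses are not known exactly. Their poses are not given: they have to be found in the camera images.
- timer: loose blue bench timer, a box 130 mm long (its x), 58 mm wide (y), 42 mm high, flat on the bench, about 0.2 kg; origin at the centre of its underside; z up. A green screen and grey keys on top are look only. The green start key sticks out of the end at -x; the plain end (heel) is at +x. It slides on the bench at 1 to 3.5 N, less than the key needs, so the key cannot be pressed unless the heel is braced.
- timer_heel (a point): point at the bottom middle of the timer's plain end: timer frame (65, 0, 0) mm
- key_face (a point): centre of the outer face of the green start key, in timer frame (-80, 0, 22) mm when out; the key is 36 mm wide (y), 26 mm high (z 9 to 35 mm), sticks 15 mm out of the timer's end and moves along the timer's +x as it is pressed
- key (a joint): travel of the start key: 0 out, 0.006 m fully in, springs back by itself; it begins to move at 4 N and is fully in at 8 N; it counts as pressed beyond 0.0035 m; past the end of its travel it is hard, and over 40 N damages it
- stop: fixed bench stop: aluminium block and foot; before it (-x) a clamped grey buffer plate 140 mm wide (y), 48 mm high, 16 mm thick, with a black rubber face to -x. The plate is set 0 to 30 mm forward, different each time and not reported: see it or feel for it. Origin on the bench, below the face's middle with the plate fully back; x points into the stop, which runs 90 mm back; z up
- stop_face (a point): same point and axes as stop: bottom middle of the rubber face if the plate were fully back; the true face lies 0 to 30 mm from it towards -x. Pushes of up to 40 N do not move the plate
- slide_box: bystander: loose yellow slide box with clear lid, 114 x 86 x 54 mm high, origin under its centre
- wash_bottle: bystander: loose clear wash bottle, 72 mm across, 186 mm high with a bent white spout, origin under its centre
- stain_trough: bystander: loose black staining trough with lid, 84 x 74 x 76 mm high, origin under its centre
There are look-alikes about, which are no part of the job. There is more than one size of the timer; the one meant has the size given above.

How it is judged:
By the outcome, as a careful person would: the job done as asked, in the order asked, and still so for the second after the job is handed in, with the robot touching nothing.
It also fails if it takes over 64 s, if anything falls off the work surface, if the arm or the gripper's body presses on something with over 40 N, if the wrist force passes 120 N, or if a joint passes its speed limit or range.

### The arm

A 6-joint arm with a two-finger parallel gripper is mounted at the origin on the work surface. World frame = base frame: x ahead of the robot, y to its left, z up, the work surface at z = 0. Lengths are in mm, angles in degrees, forces in N, time in s.
With the tool pointing down it reaches from about 300 to 850 mm from the base axis. Payload 4.2 kg.
Tool frame: the origin (TCP) lies midway between the tips of the shut fingers; the grasp point (between the pads) lies env.hold_point_z behind it (env.hold_point_z is the distance from the TCP to the grasp point, in mm); z points along the fingers, y is the line along which they close (so a half turn about z gives the same grasp; the last joint's range is limited). The gripper opens to 91 mm and grips with 3 to 60 N. Pads are 32 mm wide; open, the fingers measure 118 mm over their backs; the gripper's body (76 mm by 178 mm) begins 60 mm behind the grasp point.
Start: joints at [75.115, 18.312, 89.639, -0, 72.044, -1.146], TCP at [136.569, 558.566, 178.076] pointing down, gripper open.
Joint ranges: [-177.97, 177.97], [-48.28, 115.42], [12.27, 149.76], [-77.06, 257.06], [2.81, 150.46], [-146.56, 146.56]. Speed limits (degrees/s): [147.25, 147.25, 180, 180, 180, 180].

### API

Orientations are given as [roll, pitch, yaw] about the fixed x, y, z axes, in that order (R = Rz(yaw) Ry(pitch) Rx(roll)).
In Python, from workcell import env, viewer, spotter gives the robot as it stands.
- The arm moves only by the tool apply_moves, never from a script. Its arguments are lists of equal length, an entry for each row: "delta_pos": the shift along the world's x, y, z normalised to -1 to 1, where 1 is 120 mm, a list of three; "rot": the turn, a rotation vector about the world's x, y, z normalised to -1 to 1, where 1 is 1.5 rad, a list of three; "hand": the opening, from 0 (shut) to 1 (fully open). A call has 1 to 10 rows; each row is the pose to reach, as a shift and turn from the pose commanded when the call began; what a row does not reach only later rows make up. A row lasts 1/12 s, in which the tool goes at most 41.7 mm and 7.16 degrees, less where a joint would pass 70% of its speed; a pose out of reach is approached as far as the arm can. A call with a number of a shift or a turn outside -1 to 1 is refused whole. A call with a gripper value outside its range is refused whole. The fingers move at their own pace and stop on an object; "newtons" is the grip in N (left out, the last holds). Time passes only in rows, so rows that repeat a pose let the fingers close. It gives the time, the measured TCP pose, the force, the opening and the grip force at its end, in the units of the state.
- env.state(): the state, without advancing time (a new reading comes with each control period).
- viewer.grab_frame(name): name is "scene" or "side" or "wrist"; returns a dict with "pixels" (480x640x3 uint8, red, green, blue), "camera_matrix" (3x3 intrinsics, pixels), "R" (3x3) and "t" (3): a world point X has camera coordinates R X + t; the wrist camera has in their place "mount" (4x4, takes a point from camera to tool coordinates, whose origin is the TCP and whose axes are the flange's). Camera axes: x right, y down, z forward; pixel columns grow to the right and rows downward; lengths in mm; the calibration is good to about 2 mm. A picture is of the moment at which its call begins: read the wrist's pose just before it. There is no depth.
- env.job_done(): hands the job in; it is judged then, once.
Trained networks look in a picture, given as the dict that the camera call returned (one of the last four; its "shot" number tells which), for a name from the list of things; names that differ only in an ending like _2 or _b are one class to them, and where a whole thing is asked for, a point or a joint stands for the part that bears it (a point fixed in the world has none). Each returns a list of dicts, best first, with "score" (0 to 1); they miss things now and then, are a little off and sometimes report something else, mostly with a low value. They report only what shows in the picture. A call takes as long as a camera call. They do not tell look-alikes from the thing itself.
- spotter.trace(picture, query): "mask" (480x640 bool, what is visible of it) and "box" ([centre column, centre row, width, height] in pixels, round what is visible of it).
- spotter.landmark_of(picture, query): "position" ([column, row] in pixels: a listed point, or the origin of a listed thing).
The state is a dict: "time_s": time; "qpos": joint angles; "qvel": joint speeds; "effort": joint torques, N m; "ee_pos": TCP position; "ee_rot": TCP orientation; "force": force on the tool from outside, world axes, zero at the start; "torque": the same for the moment, N m; "gripper_width": finger opening in mm; "gripper_force": force on a finger pad.
Only numpy, scipy, OpenCV 4.12 (cv2) and the standard library are available. Lean on these libraries where they do the work, as an engineer would, in place of code of your own. Each camera call takes 0.05 s, during which the arm holds its last target. There are 200 camera calls.

## Working session

There is one attempt and no reset: what is moved stays moved. The work goes in short steps, Python scripts to look and compute and a tool call to move; the robot and the scene stay as the last step left them, time stands still between calls to the robot, and variables do not carry over. Pictures are saved under pics/ and viewed, at most 10 in all, crops included, and the job is handed in when it is done.

Besides the shell and the picture viewer there is one more tool, called after "Call:" in YAML: its name, and indented under it one key for each argument. apply_moves: Moves the arm, as the interface text tells. Its arguments: {"type":"object","properties":{"delta_pos":{"type":"array"},"rot":{"type":"array"},"hand":{"type":"array"},"newtons":{"type":"number"}},"required":["delta_pos","rot","hand"]}

```bash
mkdir -p pics
cat > h.py <<'E'
import numpy as np, cv2
from workcell import env, viewer, spotter
def save(p,n): cv2.imwrite('pics/'+n+'.png',p['pixels'][:,:,::-1])
def ray(p,uv,z):
    K,R,t=map(np.array,(p['camera_matrix'],p['R'],p['t']))
    d=R.T@np.linalg.inv(K)@np.array([uv[0],uv[1],1.]); c=-R.T@t
    return c+d*(z-c[2])/d[2]
def proj(p,X):
    K,R,t=map(np.array,(p['camera_matrix'],p['R'],p['t']))
    q=K@(R@np.array(X,float)+t); return q[:2]/q[2]
E
python3 - <<'E'
from h import *
print(env.state(), env.hold_point_z)
P={n:viewer.grab_frame(n) for n in('scene','side')}
cv2.imwrite('pics/a.png',np.hstack([cv2.resize(P[n]['pixels'][:,:,::-1],None,fx=1,fy=1) for n in P])[:, :])
for n in P:
    p=P[n]; save(p,n)
    for q in ('timer','timer_heel','key_face','stop','slide_box','wash_bottle','stain_trough'):
        for d in spotter.landmark_of(p,q)[:3]:
            z=22 if q=='key_face' else 0
            print(n,q,round(d['score'],2),np.round(d['position']),np.round(ray(p,d['position'],z)))
E
```

```text
{'time_s': 0.0, 'qpos': array([ 7.51160916e+01,  1.83506703e+01,  8.97063520e+01, -1.43264832e-04,
        7.20451348e+01, -1.14555552e+00]), 'qvel': array([-0.01060826,  0.0112776 ,  0.01294669,  0.05470774, -0.05964562,
       -0.05483017]), 'effort': array([ 1.45893551e-03, -4.12467706e+01, -2.31982791e+01,  7.28265988e-02,
        4.56990651e-02, -1.51758968e-04]), 'ee_pos': array([136.40375903, 557.99083028, 177.2304529 ]), 'ee_rot': array([-1.79897861e+02, -1.90618148e-03,  1.66261690e+02]), 'force': array([ 0.24265795, -0.19766289, -0.60814001]), 'torque': array([-0.06540778, -0.03696583, -0.0208819 ]), 'gripper_force': 0.0, 'gripper_width': 90.9189272638116} 18.8
scene timer 0.85 [417. 233.] [547. 300.   0.]
scene timer 0.58 [508. 260.] [677. 468.   0.]
scene timer 0.27 [412. 201.] [437. 329.   0.]
scene timer_heel 0.78 [505. 286.] [743. 425.   0.]
scene timer_heel 0.75 [422. 250.] [604. 289.   0.]
scene key_face 0.56 [415. 201.] [461. 324.  22.]
scene key_face 0.42 [517. 220.] [583. 534.  22.]
scene stop 0.85 [288. 299.] [669. -35.   0.]
scene slide_box 0.78 [172. 270.] [ 528. -276.    0.]
scene stain_trough 0.77 [198. 334.] [ 713. -224.    0.]
side timer 0.87 [356. 162.] [667. 473.   0.]
side timer 0.8 [315. 204.] [538. 299.   0.]
side timer 0.52 [375. 301.] [657. -46.   0.]
side timer_heel 0.94 [388. 170.] [755. 428.   0.]
side timer_heel 0.84 [338. 204.] [601. 294.   0.]
side key_face 0.43 [323. 145.] [575. 539.  22.]
side stop 0.72 [375. 298.] [659. -39.   0.]
side stop 0.57 [374. 300.] [654. -44.   0.]
side slide_box 0.68 [325. 392.] [ 525. -271.    0.]
side wash_bottle 0.79 [384. 214.] [719. 244.   0.]
side wash_bottle 0.56 [377. 294.] [663. -27.   0.]
side stain_trough 0.94 [412. 366.] [ 712. -227.    0.]
```

View pics/scene.png

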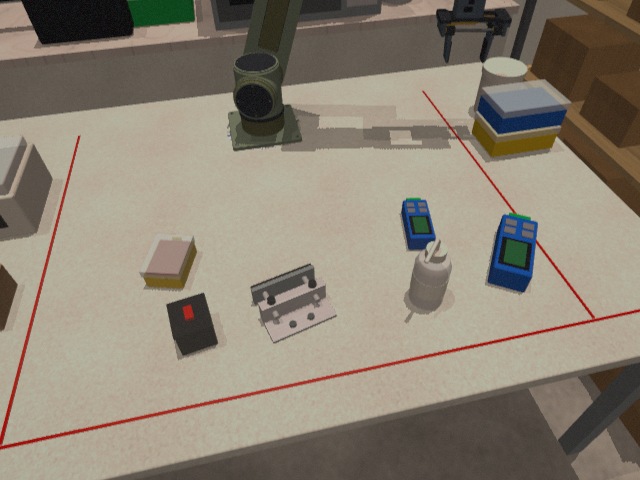

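View pics/side.png

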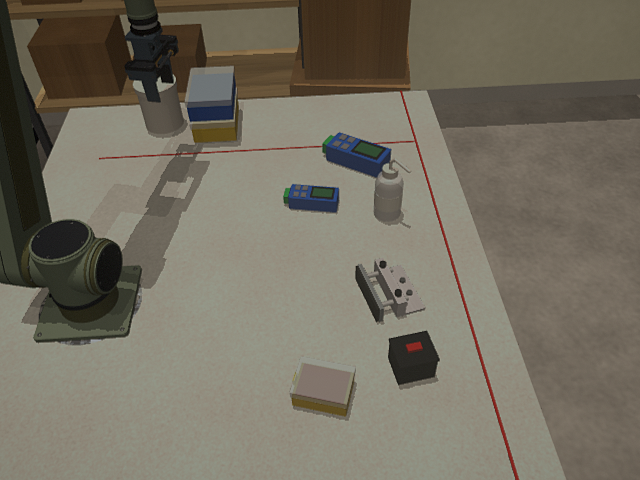

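The small timer, with its heel near (603,291) and key face near (461,324), is 145 mm long, so it's the one meant. Its yaw is about -13°. I'll move over it now.

Call:
apply_moves:
  delta_pos:
    - [0.34,-0.21,0.05]
    - [0.67,-0.42,0.1]
    - [1,-0.63,0.15]
    - [1,-0.63,0.15]
  rot:
    - [0,0,0]
    - [0,0,0]
    - [0,0,0]
    - [0,0,0]
  hand: [1,1,1,1]

```text
time_s: 1.13
ee_pos: [259.9, 480.8, 196.9]
ee_rot: [180.0, 0.1, 166.1]
force: [0.6, -0.4, 0.4]
gripper_width: 91.3
gripper_force: 0.0
```

Call:
apply_moves:
  delta_pos:
    - [0.34,-0.21,0.05]
    - [0.67,-0.42,0.1]
    - [1,-0.63,0.15]
    - [1,-0.63,0.15]
  rot:
    - [0,0,0]
    - [0,0,0]
    - [0,0,0]
    - [0,0,0]
  hand: [1,1,1,1]

```text
time_s: 1.47
ee_pos: [380.4, 404.9, 214.9]
ee_rot: [180.0, 0.2, 166.1]
force: [0.1, 0.2, -0.8]
gripper_width: 91.1
gripper_force: 0.0
```

Call:
apply_moves:
  delta_pos:
    - [0.33,-0.27,0.1]
    - [0.67,-0.55,0.2]
    - [0.95,-0.82,0.3]
    - [0.95,-0.82,0.3]
    - [0.95,-0.82,0.3]
  rot:
    - [0,0,0]
    - [0,0,0]
    - [0,0,0]
    - [0,0,0]
    - [0,0,0]
  hand: [1,1,1,1,1]

```text
time_s: 1.88
ee_pos: [495.2, 305.6, 251.5]
ee_rot: [180.0, 0.3, 165.9]
force: [0.6, 0.7, -0.1]
gripper_width: 91.1
gripper_force: 0.0
```

```bash
cat >> h.py <<'E'
from scipy.spatial.transform import Rotation as Ro
def wrist(n=None):
    s=env.state(); p=viewer.grab_frame('wrist')
    T=np.eye(4); T[:3,:3]=Ro.from_euler('xyz',s['ee_rot'],degrees=True).as_matrix(); T[:3,3]=s['ee_pos']
    W=np.linalg.inv(T@np.array(p['mount'])); p['R']=W[:3,:3]; p['t']=W[:3,3]
    if n: save(p,n)
    return s,p
E
python3 - <<'E'
from h import *
s,p=wrist('w1'); print(s['time_s'],s['ee_pos'],s['ee_rot'],s['force'])
for q in ('timer','timer_heel','key_face','stop'):
    for d in spotter.landmark_of(p,q)[:3]:
        print(q,round(d['score'],2),np.round(d['position']),np.round(ray(p,d['position'],22 if q=='key_face' else 0),1))
for d in spotter.trace(p,'timer')[:1]:
    c,_=cv2.findContours(d['mask'].astype(np.uint8),0,2); c=max(c,key=cv2.contourArea)
    r=cv2.boxPoints(cv2.minAreaRect(c)); print(r,[np.round(ray(p,u,42),1) for u in r])
E
```

```text
1.8833 [495.21250139 305.57203934 251.48707685] [179.95313674   0.27535879 165.9480582 ] [ 0.56973094  0.66615573 -0.05203143]
timer 0.78 [454. 293.] [674.7 464.7   0. ]
timer 0.57 [324. 231.] [532.5 298.    0. ]
key_face 0.79 [503. 232.] [587.8 535.4  22. ]
key_face 0.72 [324. 178.] [458.7 317.3  22. ]
[[301.0873  176.70686]
 [346.5239  175.24117]
 [350.08212 285.54572]
 [304.64554 287.0114 ]] [array([448.6, 290.1,  42. ]), array([460.5, 345.1,  42. ]), array([605.7, 316.8,  42. ]), array([592.7, 256.3,  42. ])]
```

View pics/w1.png

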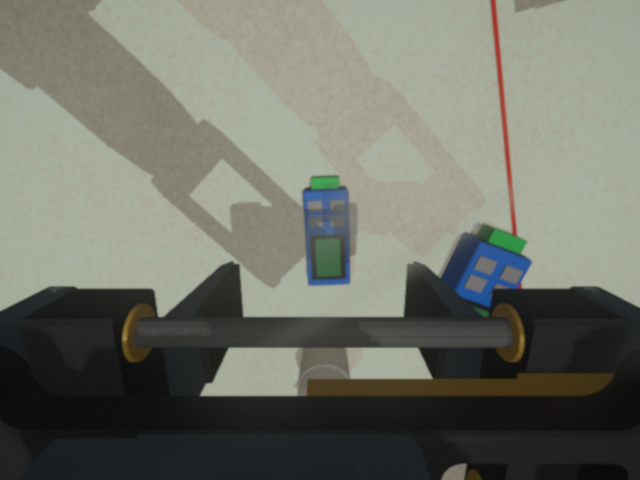

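Call:
apply_moves:
  delta_pos:
    - [0.2,-0.04,-0.33]
    - [0.36,-0.06,-0.67]
    - [0.36,-0.06,-1]
    - [0.36,-0.06,-1]
    - [0.36,-0.06,-1]
    - [0.36,-0.06,-1]
  rot:
    - [0,0,0.023]
    - [0,0,0.023]
    - [0,0,0.023]
    - [0,0,0.023]
    - [0,0,0.023]
    - [0,0,0.023]
  hand: [1,1,1,1,1,1]

```text
time_s: 2.68
ee_pos: [533.8, 302.9, 131.6]
ee_rot: [179.9, 0.1, 168.3]
force: [0.6, 0.5, 0.5]
gripper_width: 91.0
gripper_force: 0.0
```

Run:
```python
from h import *
s,p=wrist('w2'); print(s['time_s'],s['ee_pos'],s['ee_rot'],s['force'])
for d in spotter.trace(p,'timer')[:1]:
    c,_=cv2.findContours(d['mask'].astype(np.uint8),0,2); c=max(c,key=cv2.contourArea)
    r=cv2.boxPoints(cv2.minAreaRect(c)); print(r,[np.round(ray(p,u,42),1) for u in r])
P={n:viewer.grab_frame(n) for n in('scene','side')}
for n in P:
    p=P[n]
    for d in spotter.trace(p,'stop')[:1]:
        x,y,w,h=d['box'];x0,y0=int(x-w/2)-15,int(y-h/2)-15
        im=p['pixels'][y0:y0+int(h)+30,x0:x0+int(w)+30,::-1]
        print(n,x0,y0); cv2.imwrite(f'pics/c_{n}.png',cv2.resize(im,None,fx=5,fy=5,interpolation=cv2.INTER_CUBIC))
a,b=[cv2.imread(f'pics/c_{n}.png') for n in P]
H=max(a.shape[0],b.shape[0]);f=lambda i:cv2.copyMakeBorder(i,0,H-i.shape[0],0,0,0)
print(a.shape,b.shape);m=np.hstack([f(a),f(b)]);k=min(1,800/m.shape[1]);cv2.imwrite('pics/c.png',cv2.resize(m,None,fx=k,fy=k));print(k)
```

```text
2.6833 [533.77833718 302.91458443 131.58799782] [1.79929851e+02 5.77615271e-02 1.68308016e+02] [0.62893865 0.46486738 0.50056778]
[[287. 146.]
 [354. 146.]
 [354. 300.]
 [287. 300.]] [array([451.2, 289. ,  42. ]), array([462.9, 345.6,  42. ]), array([605.8, 319.8,  42. ]), array([592.4, 255.4,  42. ])]
scene 234 250
side 340 246
(530, 575, 3) (460, 500, 3)
0.7441860465116279
```

View pics/c.png

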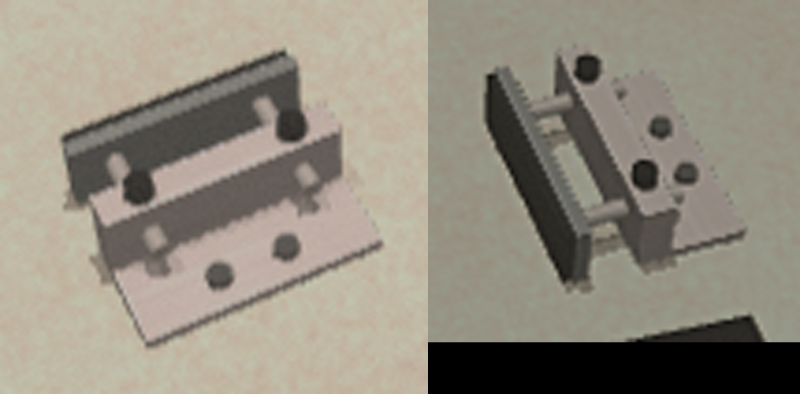

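Run:
```python
from h import *
P={n:viewer.grab_frame(n) for n in('scene','side')}
def L(n,a,b,z):
    a,b=ray(P[n],a,z)[:2],ray(P[n],b,z)[:2]; d=a-b
    print(n,z,a.round(1),b.round(1),np.hypot(*d).round(1),((a+b)/2).round(1),'yaw x-axis',np.degrees(np.arctan2(d[1],d[0]))-90)
L('scene',(311.1,263.4),(250.7,286.3),48)
L('side',(356.1,265.4),(379.8,306.5),48)
L('side',(355.9,277.7),(378.7,322.6),0)
for n in P:
  for d in spotter.landmark_of(P[n],'stop')[:1]: print(ray(P[n],d['position'],0))
```

```text
scene 48 [624.   26.2] [ 655.7 -106.1] 136.1 [639.9 -40. ] yaw x-axis 13.480570590867373
side 48 [619.4  24. ] [ 658.1 -100.8] 130.7 [638.7 -38.4] yaw x-axis 17.26127930354164
side 0 [620.3  27.8] [ 657.1 -108.4] 141.1 [638.7 -40.3] yaw x-axis 15.10685331073104
[ 6.78264755e+02 -3.75277274e+01 -1.13686838e-13]
[657.96270598 -52.86989553   0.        ]
```

Call:
apply_moves:
  delta_pos:
    - [0.01,-0.016,-0.3]
    - [0.015,-0.016,-0.6]
    - [0.015,-0.016,-0.85]
    - [0.015,-0.016,-1]
    - [0.015,-0.016,-1]
    - [0.015,-0.016,-1]
  rot:
    - [0,0,0]
    - [0,0,0]
    - [0,0,0]
    - [0,0,0]
    - [0,0,0]
    - [0,0,0]
  hand: [1,1,1,1,1,1]

```text
time_s: 3.68
ee_pos: [535.2, 299.6, 9.5]
ee_rot: [-179.9, -0.1, 168.2]
force: [0.4, 1.1, 0.2]
gripper_width: 91.2
gripper_force: 0.0
```

Call:
apply_moves:
  delta_pos:
    - [0,0,0]
    - [0,0,0]
    - [0,0,0]
    - [0,0,0]
    - [0,0,0]
    - [0,0,0]
    - [0,0,0]
    - [0,0,0]
  rot:
    - [0,0,0]
    - [0,0,0]
    - [0,0,0]
    - [0,0,0]
    - [0,0,0]
    - [0,0,0]
    - [0,0,0]
    - [0,0,0]
  hand: [0.5,0.5,0.5,0.5,0.5,0.5,0.5,0.5]
  newtons: 15

```text
time_s: 4.35
ee_pos: [535.6, 299.8, 10.1]
ee_rot: [180.0, 0.0, 168.2]
force: [0.2, -0.3, 0.1]
gripper_width: 46.0
gripper_force: 0.0
```

Run:
```python
from h import *
a=viewer.grab_frame('side')['pixels'][100:280,230:430,::-1]; s,p=wrist(); 
m=np.hstack([cv2.resize(a,(400,360),interpolation=cv2.INTER_CUBIC),cv2.resize(p['pixels'][:,:,::-1],(400,360))])
cv2.imwrite('pics/g.png',m); print(s['gripper_width'],s['gripper_force'])
```

```text
45.49723216469816 0.0
```

View pics/g.png

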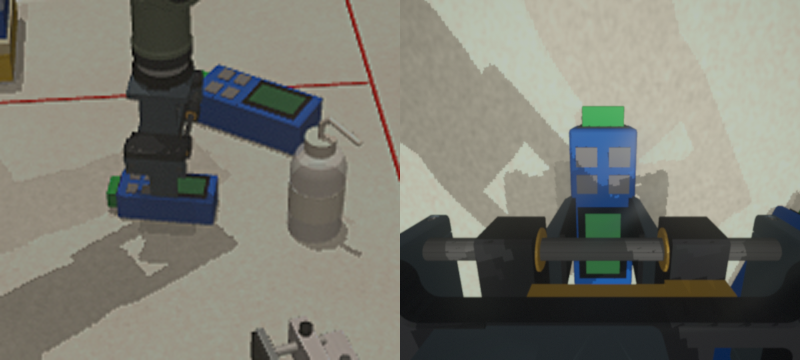

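Call:
apply_moves:
  delta_pos:
    - [0,0,0]
    - [0,0,0]
    - [0,0,0]
    - [0,0,0]
  rot:
    - [0,0,0]
    - [0,0,0]
    - [0,0,0]
    - [0,0,0]
  hand: [0.3,0.3,0.3,0.3]
  newtons: 12

```text
time_s: 4.78
ee_pos: [535.6, 299.8, 10.0]
ee_rot: [180.0, -0.0, 168.2]
force: [0.1, -0.3, 0.2]
gripper_width: 27.9
gripper_force: 0.0
```

Run:
```python
from h import *
s,p=wrist('w3'); print(s['time_s'],s['ee_pos'],s['gripper_width'],s['gripper_force'])
d=spotter.trace(p,'timer')[0]; m=d['mask']; print(d['score'],d['box'])
hsv=cv2.cvtColor(p['pixels'],cv2.COLOR_RGB2HSV); b=cv2.inRange(hsv,(105,120,40),(130,255,255))
for r in (180,200,220,240,260):
    x=np.where(b[r,240:400])[0]+240
    if len(x): print(r,x.min(),x.max(),[ray(p,(x.max(),r),z)[:2].round(1) for z in(0,30,42,60)],[np.linalg.norm(ray(p,(x.max(),r),z)-ray(p,(x.min(),r),z)).round(1) for z in(0,30,42,60)])
```

```text
4.7833 [535.57699573 299.8245692   10.043006  ] 27.85253222708487 0.0
0.96 [563.0, 378.4, 154.0, 203.3]
180 272 368 [array([486.4, 340.5]), array([482.9, 337.1]), array([481.5, 335.7]), array([479.5, 333.7])] [np.float64(62.3), np.float64(53.7), np.float64(50.3), np.float64(45.2)]
200 272 333 [array([494.6, 315.7]), array([490. , 315.7]), array([488.1, 315.7]), array([485.4, 315.7])] [np.float64(40.2), np.float64(34.7), np.float64(32.5), np.float64(29.2)]
220 273 374 [array([513.4, 340. ]), array([506.2, 336.6]), array([503.3, 335.3]), array([499. , 333.3])] [np.float64(67.7), np.float64(58.4), np.float64(54.7), np.float64(49.1)]
240 274 375 [array([527.2, 338.4]), array([518.1, 335.3]), array([514.5, 334. ]), array([509. , 332.1])] [np.float64(68.9), np.float64(59.4), np.float64(55.6), np.float64(49.9)]
260 275 374 [array([541.3, 335.4]), array([530.3, 332.7]), array([525.9, 331.6]), array([519.2, 330. ])] [np.float64(68.7), np.float64(59.2), np.float64(55.4), np.float64(49.8)]
```

View pics/w3.png

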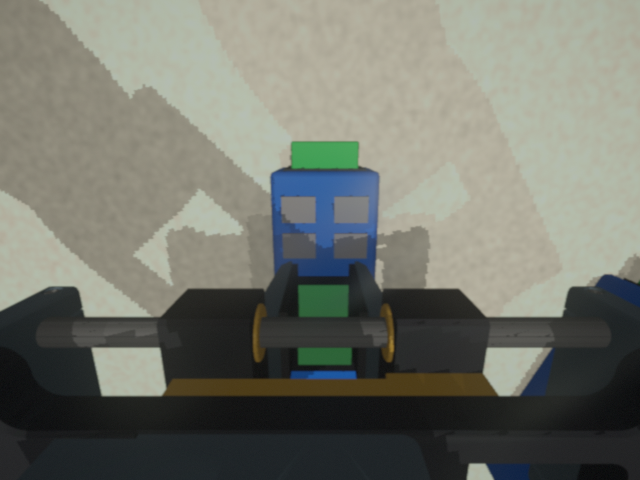

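Run:
```python
from h import *
s,p=wrist(); R=Ro.from_euler('xyz',s['ee_rot'],degrees=True).as_matrix()
print(np.array(p['mount']).round(3))
sd=viewer.grab_frame('side'); sc=viewer.grab_frame('scene')
for h in (0,18.8,35,60):
  for y in (-14,14):
    X=s['ee_pos']+R@np.array([0,y,-h]); print(h,y,X.round(0),proj(p,X).round(0),proj(sd,X).round(0),proj(sc,X).round(0))
def C(im,u): u=u.astype(int); return cv2.resize(im['pixels'][u[1]-60:u[1]+30,u[0]-60:u[0]+60,::-1],(400,300),interpolation=cv2.INTER_CUBIC)
cv2.imwrite('pics/t.png',np.hstack([C(q,proj(q,s['ee_pos'])) for q in(sd,sc)]))
```

```text
[[  -0.      -0.963   -0.27    76.1  ]
 [   1.      -0.       0.       0.458]
 [  -0.      -0.27     0.963 -207.787]
 [   0.       0.       0.       1.   ]]
0 -14 [533. 286.  10.] [301. 267.] [313. 205.] [410. 227.]
0 14 [538. 314.  10.] [343. 267.] [315. 198.] [422. 226.]
18.8 -14 [533. 286.  29.] [299. 278.] [313. 200.] [411. 221.]
18.8 14 [538. 314.  29.] [345. 278.] [315. 193.] [423. 221.]
35 -14 [533. 286.  45.] [297. 289.] [313. 195.] [412. 216.]
35 14 [538. 314.  45.] [347. 289.] [315. 188.] [424. 216.]
60 -14 [533. 286.  70.] [293. 309.] [313. 188.] [413. 208.]
60 14 [538. 314.  70.] [350. 309.] [314. 181.] [425. 208.]
```

View pics/t.png

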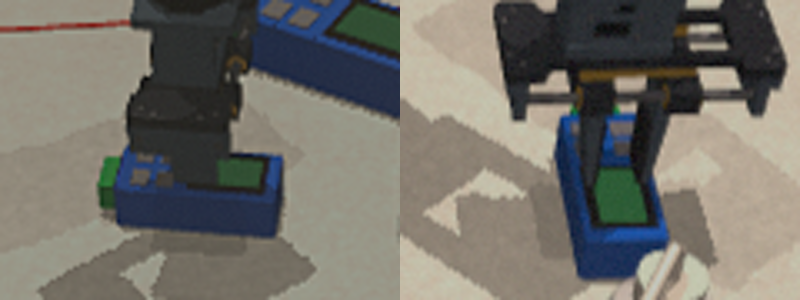

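The fingertips appear at the same wrist-image row (~264) in free air as over the timer. That suggests the real tips lie about 35 mm behind the reported TCP, and the fingers closed above the timer's top. I'll raise the arm and triangulate the tips to check.

Call:
apply_moves:
  delta_pos:
    - [0,0,0.3]
    - [0,0,0.6]
    - [0,0,0.6]
    - [0,0,0.6]
    - [0,0,0.6]
  rot:
    - [0,0,0]
    - [0,0,0]
    - [0,0,0]
    - [0,0,0]
    - [0,0,0]
  hand: [0.3,0.3,0.3,0.3,0.3]

```text
time_s: 5.45
ee_pos: [535.2, 299.6, 81.8]
ee_rot: [-180.0, -0.0, 168.2]
force: [-1.0, -0.0, -0.2]
gripper_width: 27.5
gripper_force: 0.0
```

Run:
```python
from h import *
s,p=wrist(); R=Ro.from_euler('xyz',s['ee_rot'],degrees=True).as_matrix(); print(s['ee_pos'],s['ee_rot'])
sd=viewer.grab_frame('side'); sc=viewer.grab_frame('scene')
out=[]
for q in(sd,sc):
    u=proj(q,s['ee_pos']).astype(int); k=5; x0,y0=u[0]-40,u[1]-60
    im=cv2.resize(q['pixels'][y0:y0+100,x0:x0+80,::-1],None,fx=k,fy=k,interpolation=cv2.INTER_CUBIC); print(x0,y0)
    for h,c in((0,(0,0,255)),(18.8,(0,255,255)),(38,(255,0,255)),(79,(255,255,0))):
        for y in(-14,14):
            v=(proj(q,s['ee_pos']+R@np.array([0,y,-h]))-[x0,y0]+.5)*k; cv2.circle(im,tuple(int(a) for a in v),3,c,-1)
    out.append(im)
cv2.imwrite('pics/t2.png',np.hstack(out))
```

```text
[535.18188246 299.60986873  81.84184195] [-1.79986260e+02 -1.89604418e-02  1.68238358e+02]
273 120
379 143
```

View pics/t2.png

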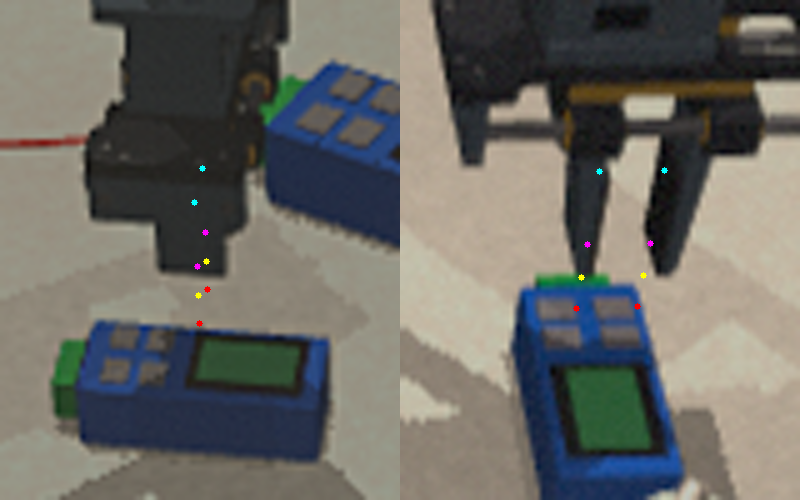

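Run:
```python
from h import *
s=env.state(); R=Ro.from_euler('xyz',s['ee_rot'],degrees=True).as_matrix()
sd=viewer.grab_frame('side'); sc=viewer.grab_frame('scene')
from scipy.optimize import least_squares
# unknown tool-frame tip offset d ; side: near finger's bottom-edge ends, scene: front-edge tips
f=lambda x,y:np.array([x/5-.5,y/5-.5])
obs=[(sd,f(158,270)+[273,120],(+16,-14)),(sd,f(226,274)+[273,120],(-16,-14)),
     (sc,f(183,277)+[379,143],(-16,-16)),(sc,f(263,274)+[379,143],(-16,16))]
def res(d): return np.ravel([proj(q,s['ee_pos']+R@(np.array([a[0],a[1],0])+d))-u for q,u,a in obs])
o=least_squares(res,[0,0,-30]); print(o.x.round(1),o.fun.round(1)); print(R@o.x)
print(s['effort'],s['force'])
```

```text
[  2.    1.3 -33.4] [ 0.8  0.3 -0.4  0.5  0.9 -0.5 -0.6 -0.2]
[-1.61284506  1.70049286 33.41858263]
[ 3.36260040e-03 -4.66997981e+01 -2.13230342e+01  1.95623020e-02
  8.91215145e-02 -1.88953732e-05] [-0.47808392 -0.00289179 -0.13583272]
```

Triangulation agrees: the real fingertips sit about 33 mm above the reported TCP, in spite of the description. I'll allow for that offset and descend in stages, watching the force.

Call:
apply_moves:
  delta_pos:
    - [0,0,0]
    - [0,0,0]
    - [0,0,0]
    - [0,0,-0.2]
    - [0,0,-0.4]
    - [0,0,-0.6]
    - [0,0,-0.65]
    - [0,0,-0.65]
  rot:
    - [0,0,0]
    - [0,0,0]
    - [0,0,0]
    - [0,0,0]
    - [0,0,0]
    - [0,0,0]
    - [0,0,0]
    - [0,0,0]
  hand: [1,1,1,1,1,1,1,1]

```text
time_s: 6.37
ee_pos: [534.1, 299.1, 2.2]
ee_rot: [-179.8, -0.2, 168.2]
force: [-0.6, -0.5, 0.5]
gripper_width: 77.6
gripper_force: 0.0
```

Call:
apply_moves:
  delta_pos:
    - [0,0,-0.04]
    - [0,0,-0.08]
    - [0,0,-0.11]
    - [0,0,-0.11]
  rot:
    - [0,0,0]
    - [0,0,0]
    - [0,0,0]
    - [0,0,0]
  hand: [1,1,1,1]

```text
time_s: 6.7
ee_pos: [535.6, 299.8, -9.1]
ee_rot: [180.0, 0.0, 168.2]
force: [1.1, 0.1, -0.4]
gripper_width: 91.4
gripper_force: 0.0
```

Call:
apply_moves:
  delta_pos:
    - [0,0,-0.04]
    - [0,0,-0.07]
    - [0,0,-0.07]
  rot:
    - [0,0,0]
    - [0,0,0]
    - [0,0,0]
  hand: [1,1,1]

```text
time_s: 6.95
ee_pos: [535.1, 299.6, -18.2]
ee_rot: [-180.0, -0.1, 168.2]
force: [-0.1, 0.7, -0.2]
gripper_width: 91.1
gripper_force: 0.0
```

Call:
apply_moves:
  delta_pos:
    - [0,0,0]
    - [0,0,0]
    - [0,0,0]
    - [0,0,0]
    - [0,0,0]
    - [0,0,0]
    - [0,0,0]
    - [0,0,0]
  rot:
    - [0,0,0]
    - [0,0,0]
    - [0,0,0]
    - [0,0,0]
    - [0,0,0]
    - [0,0,0]
    - [0,0,0]
    - [0,0,0]
  hand: [0.4,0.4,0.4,0.4,0.4,0.4,0.4,0.4]
  newtons: 15

```text
time_s: 7.62
ee_pos: [535.7, 300.0, -17.4]
ee_rot: [180.0, 0.0, 168.2]
force: [0.3, 0.4, 0.3]
gripper_width: 57.8
gripper_force: 15.0
```

Call:
apply_moves:
  delta_pos:
    - [0,0,0.04]
    - [0,0,0.083]
    - [0,-0.2,0.083]
    - [0,-0.5,0.083]
    - [0,-0.8,0.083]
    - [0,-1,0.083]
  rot:
    - [0,0,0]
    - [0,0,0]
    - [0,0,0.07]
    - [0,0,0.14]
    - [0,0,0.21]
    - [0,0,0.28]
  hand: [0.4,0.4,0.4,0.4,0.4,0.4]

```text
time_s: 8.12
ee_pos: [534.7, 177.2, -7.4]
ee_rot: [-179.9, -0.1, -167.4]
force: [-0.2, -0.6, -2.8]
gripper_width: 58.1
gripper_force: 15.0
```

Call:
apply_moves:
  delta_pos:
    - [0,-0.3,0]
    - [0,-0.6,0]
    - [0,-0.9,0]
    - [0,-1,0]
  rot:
    - [0,0,0.031]
    - [0,0,0.031]
    - [0,0,0.031]
    - [0,0,0.031]
  hand: [0.4,0.4,0.4,0.4]

```text
time_s: 8.45
ee_pos: [534.9, 55.8, -7.3]
ee_rot: [-179.9, -0.1, -165.2]
force: [-1.7, -0.0, -2.2]
gripper_width: 57.9
gripper_force: 15.0
```

Call:
apply_moves:
  delta_pos:
    - [0,-0.3,0]
    - [0,-0.6,0]
    - [0.05,-0.85,0]
    - [0.1,-1,0]
    - [0.1,-1,0]
    - [0.1,-1,0]
  rot:
    - [0,0,0]
    - [0,0,0]
    - [0,0,0]
    - [0,0,0]
    - [0,0,0]
    - [0,0,0]
  hand: [0.4,0.4,0.4,0.4,0.4,0.4]

```text
time_s: 8.95
ee_pos: [547.8, -60.6, -7.4]
ee_rot: [180.0, 0.0, -165.2]
force: [-1.0, -0.1, -3.1]
gripper_width: 57.8
gripper_force: 15.0
```

Run:
```python
from h import *
s,_=wrist(); print(s['ee_pos'],s['ee_rot'],s['force'],s['gripper_width'])
out=[]
for n in ('side','scene'):
    q=viewer.grab_frame(n); X=s['ee_pos']+[40,10,40]
    u=proj(q,X).astype(int); k=5; x0,y0=u[0]-40,u[1]-50; print(n,x0,y0)
    out.append(cv2.resize(q['pixels'][y0:y0+100,x0:x0+80,::-1],None,fx=k,fy=k,interpolation=cv2.INTER_CUBIC))
cv2.imwrite('pics/s.png',np.hstack(out))
```

```text
[547.77017556 -60.64114768  -7.40948412] [ 1.79972376e+02  1.43340853e-02 -1.65160404e+02] [-1.02144155 -0.06718574 -3.12671058] 57.80486736212595
side 305 245
scene 233 211
```

View pics/s.png

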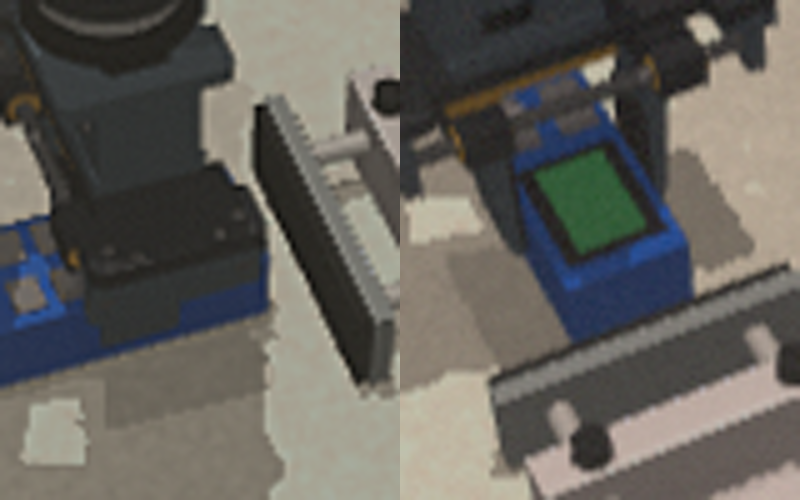

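Run:
```python
from h import *
P={n:viewer.grab_frame(n) for n in('scene','side')}
def L(n,a,b,z):
    a,b=ray(P[n],a,z)[:2],ray(P[n],b,z)[:2]; d=a-b
    print(n,z,np.hypot(*d).round(1),((a+b)/2).round(1),np.degrees(np.arctan2(d[1],d[0]))-90)
L('scene',(310.1,263.5),(250.5,286.7),48)
L('side',(356.1,264.5),(378.5,308.5),48)
L('side',(355.1,278.5),(376.9,321.5),0)
L('scene',(290.5,258.1),(265.5,266.1),52)
```

```text
scene 48 134.8 [640.2 -41.3] 14.116720123518306
side 48 137.4 [637.1 -39.6] 14.730287736663158
side 0 135.2 [635.8 -39.8] 15.149639429357066
scene 52 56.1 [607.5 -41.9] 10.17974788669585
```

Call:
apply_moves:
  delta_pos:
    - [0,-0.045,0]
    - [0.1,-0.02,0]
    - [0.18,0.002,0]
    - [0.18,0.002,0]
    - [0.18,0.002,-0.04]
    - [0.18,0.002,-0.08]
    - [0.18,0.002,-0.08]
  rot:
    - [0,0,0]
    - [0,0,0]
    - [0,0,0]
    - [0,0,0]
    - [0,0,0]
    - [0,0,0]
    - [0,0,0]
  hand: [0.4,0.4,0.4,0.4,0.4,0.4,0.4]

```text
time_s: 9.78
ee_pos: [568.4, -59.9, -17.9]
ee_rot: [180.0, -0.1, -165.0]
force: [0.2, 0.6, -3.1]
gripper_width: 58.1
gripper_force: 15.0
```

Call:
apply_moves:
  delta_pos:
    - [0.016,0.004,0]
    - [0.024,0.006,0]
    - [0.032,0.008,0]
    - [0.032,0.008,0]
  rot:
    - [0,0,0]
    - [0,0,0]
    - [0,0,0]
    - [0,0,0]
  hand: [0.4,0.4,0.4,0.4]

```text
time_s: 10.12
ee_pos: [572.2, -59.1, -17.4]
ee_rot: [180.0, -0.1, -165.0]
force: [-1.8, -0.9, -2.2]
gripper_width: 57.6
gripper_force: 15.0
```

Call:
apply_moves:
  delta_pos:
    - [0.008,0.002,-0.004]
    - [0.016,0.004,-0.004]
    - [0.024,0.006,-0.004]
    - [0.024,0.006,-0.004]
  rot:
    - [0,0,0]
    - [0,0,0]
    - [0,0,0]
    - [0,0,0]
  hand: [0.4,0.4,0.4,0.4]

```text
time_s: 10.45
ee_pos: [572.1, -58.8, -18.0]
ee_rot: [179.9, -0.4, -165.0]
force: [-8.5, -2.3, 2.3]
gripper_width: 57.9
gripper_force: 15.0
```

Call:
apply_moves:
  delta_pos:
    - [0.008,0.002,-0.004]
    - [0.016,0.004,-0.004]
    - [0.016,0.004,-0.004]
  rot:
    - [0,0,0]
    - [0,0,0]
    - [0,0,0]
  hand: [0.4,0.4,0.4]

```text
time_s: 10.7
ee_pos: [572.1, -58.8, -18.1]
ee_rot: [179.9, -0.6, -165.0]
force: [-11.6, -5.4, 8.4]
gripper_width: 57.8
gripper_force: 15.0
```

Call:
apply_moves:
  delta_pos:
    - [-0.03,-0.008,0.006]
    - [-0.03,-0.008,0.006]
    - [-0.03,-0.008,0.006]
  rot:
    - [0,0,0]
    - [0,0,0]
    - [0,0,0]
  hand: [0.4,0.4,0.4]

```text
time_s: 10.95
ee_pos: [572.3, -58.9, -17.6]
ee_rot: [179.9, -0.2, -165.0]
force: [-5.2, -2.1, 1.5]
gripper_width: 58.2
gripper_force: 15.0
```

Call:
apply_moves:
  delta_pos:
    - [0,0,0]
    - [0,0,0]
    - [0,0,0]
    - [0,0,0]
    - [0,0,0]
  rot:
    - [0,0,0]
    - [0,0,0]
    - [0,0,0]
    - [0,0,0]
    - [0,0,0]
  hand: [0.85,0.85,0.85,0.85,0.85]

```text
time_s: 11.37
ee_pos: [575.0, -58.6, -17.2]
ee_rot: [-180.0, 0.1, -165.0]
force: [-0.5, -0.3, 0.1]
gripper_width: 77.8
gripper_force: 0.0
```

Call:
apply_moves:
  delta_pos:
    - [0,0,0.2]
    - [0,0,0.5]
    - [0,0,0.8]
    - [0,0,0.8]
    - [0,0,0.8]
  rot:
    - [0,0,0]
    - [0,0,0]
    - [0,0,0]
    - [0,0,0]
    - [0,0,0]
  hand: [0.85,0.85,0.85,0.85,0.85]

```text
time_s: 11.78
ee_pos: [576.3, -58.8, 81.1]
ee_rot: [-179.9, 0.3, -165.0]
force: [0.9, 0.0, -0.4]
gripper_width: 77.6
gripper_force: 0.0
```

Call:
apply_moves:
  delta_pos:
    - [-0.33,-0.085,0]
    - [-0.66,-0.17,0]
    - [-1,-0.26,0]
    - [-1,-0.26,0]
    - [-1,-0.26,0]
    - [-1,-0.26,0]
  rot:
    - [0,0,0]
    - [0,0,0]
    - [0,0,0]
    - [0,0,0]
    - [0,0,0]
    - [0,0,0]
  hand: [0,0,0,0,0,0]

```text
time_s: 12.28
ee_pos: [454.7, -90.0, 78.3]
ee_rot: [180.0, 0.0, -165.1]
force: [0.3, 0.5, 0.0]
gripper_width: 40.4
gripper_force: 0.0
```

Run:
```python
from h import *
s,p=wrist(); print(s['ee_pos'],s['ee_rot'],s['gripper_width'])
P={n:viewer.grab_frame(n) for n in('scene','side')}
for n,q in [*P.items(),('wrist',p)]:
    for k,z in(('key_face',22),('timer_heel',0),('timer',0)):
        for d in spotter.landmark_of(q,k)[:2]:
            X=ray(q,d['position'],z)
            if X[1]<100: print(n,k,round(d['score'],2),X.round(1))
a=P['side']['pixels'][210:350,260:430,::-1]; b=P['scene']['pixels'][190:330,190:360,::-1]
cv2.imwrite('pics/k.png',np.hstack([cv2.resize(i,None,fx=2.35,fy=2.35,interpolation=cv2.INTER_CUBIC) for i in(a,b)]))
```

```text
[454.72030427 -90.0040226   78.25738433] [ 1.79998444e+02  3.07689806e-02 -1.65060942e+02] 40.3526728863036
scene key_face 0.36 [496.8 -73.3  22. ]
scene timer_heel 0.82 [646.3 -45.2   0. ]
scene timer 0.82 [587.3 -58.5   0. ]
side key_face 0.72 [631.9 -54.4  22. ]
side key_face 0.63 [492.3 -76.9  22. ]
side timer_heel 0.76 [636.7 -44.7   0. ]
side timer 0.59 [569.9 -54.7   0. ]
wrist key_face 0.89 [491.9 -79.4  22. ]
wrist timer 0.6 [572.7 -57.4   0. ]
```

View pics/k.png

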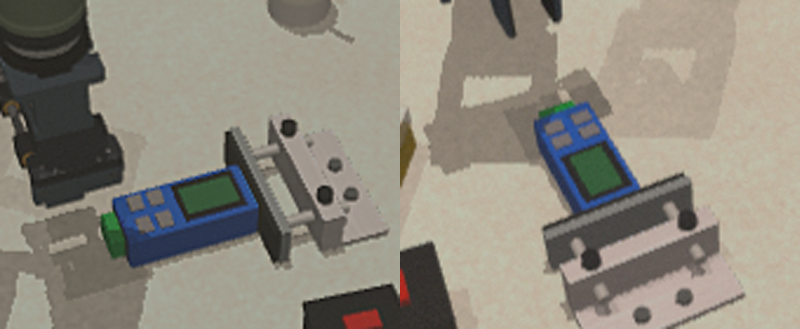

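Call:
apply_moves:
  delta_pos:
    - [0,0,-0.1]
    - [0,0,-0.3]
    - [0,0,-0.5]
    - [0,0,-0.7]
    - [0,0,-0.8]
    - [0,0,-0.82]
    - [0,0,-0.82]
    - [0,0,-0.82]
  rot:
    - [0,0,0]
    - [0,0,0]
    - [0,0,0]
    - [0,0,0]
    - [0,0,0]
    - [0,0,0]
    - [0,0,0]
    - [0,0,0]
  hand: [0,0,0,0,0,0,0,0]

```text
time_s: 13.55
ee_pos: [455.0, -90.1, -19.2]
ee_rot: [-180.0, 0.1, -165.0]
force: [0.3, -0.3, 0.0]
gripper_width: 0.4
gripper_force: 0.0
```

Call:
apply_moves:
  delta_pos:
    - [0.04,0.0105,0]
    - [0.08,0.021,0]
    - [0.12,0.032,0]
    - [0.145,0.038,0]
    - [0.145,0.038,0]
  rot:
    - [0,0,0]
    - [0,0,0]
    - [0,0,0]
    - [0,0,0]
    - [0,0,0]
  hand: [0,0,0,0,0]

```text
time_s: 13.97
ee_pos: [473.1, -85.3, -19.4]
ee_rot: [-180.0, 0.1, -165.0]
force: [0.2, 0.8, -1.2]
gripper_width: 0.3
gripper_force: 0.0
```

18 mm in, no contact. I'll go on in small steps.

Call:
apply_moves:
  delta_pos:
    - [0.015,0.004,0]
    - [0.03,0.008,0]
    - [0.04,0.0105,0]
    - [0.04,0.0105,0]
  rot:
    - [0,0,0]
    - [0,0,0]
    - [0,0,0]
    - [0,0,0]
  hand: [0,0,0,0]

```text
time_s: 14.3
ee_pos: [476.7, -84.1, -19.8]
ee_rot: [180.0, 0.0, -165.0]
force: [-0.3, -0.1, 0.1]
gripper_width: 0.6
gripper_force: 0.0
```

Call:
apply_moves:
  delta_pos:
    - [0.008,0.002,0]
    - [0.016,0.004,0]
    - [0.024,0.006,0]
    - [0.024,0.006,0]
  rot:
    - [0,0,0]
    - [0,0,0]
    - [0,0,0]
    - [0,0,0]
  hand: [0,0,0,0]

```text
time_s: 14.63
ee_pos: [478.0, -83.5, -20.0]
ee_rot: [180.0, -0.1, -165.0]
force: [-4.0, -1.7, 2.9]
gripper_width: 0.3
gripper_force: 2.2
```

Call:
apply_moves:
  delta_pos:
    - [0.008,0.002,0]
    - [0.016,0.004,0]
    - [0.024,0.006,0]
    - [0.024,0.006,0]
  rot:
    - [0,0,0]
    - [0,0,0]
    - [0,0,0]
    - [0,0,0]
  hand: [0,0,0,0]

```text
time_s: 14.97
ee_pos: [480.6, -82.7, -20.0]
ee_rot: [179.9, -0.2, -165.0]
force: [-5.5, -3.0, 3.8]
gripper_width: 0.2
gripper_force: 3.1
```

Call:
apply_moves:
  delta_pos:
    - [0.008,0.002,0]
    - [0.016,0.004,0]
    - [0.024,0.006,0]
    - [0.024,0.006,0]
  rot:
    - [0,0,0]
    - [0,0,0]
    - [0,0,0]
    - [0,0,0]
  hand: [0,0,0,0]

```text
time_s: 15.3
ee_pos: [482.8, -82.1, -20.0]
ee_rot: [179.9, -0.2, -165.0]
force: [-6.5, -3.9, 5.5]
gripper_width: 0.6
gripper_force: 3.9
```

Call:
apply_moves:
  delta_pos:
    - [0.008,0.002,0]
    - [0.016,0.004,0]
    - [0.024,0.006,0]
    - [0.024,0.006,0]
  rot:
    - [0,0,0]
    - [0,0,0]
    - [0,0,0]
    - [0,0,0]
  hand: [0,0,0,0]

```text
time_s: 15.63
ee_pos: [482.9, -81.7, -20.1]
ee_rot: [179.9, -0.6, -165.0]
force: [-12.9, -5.8, 10.2]
gripper_width: 0.4
gripper_force: 6.7
```

Call:
apply_moves:
  delta_pos:
    - [0,0,0]
    - [0,0,0]
    - [0,0,0]
    - [0,0,0]
    - [0,0,0]
    - [0,0,0]
    - [0,0,0]
    - [0,0,0]
    - [0,0,0]
    - [0,0,0]
  rot:
    - [0,0,0]
    - [0,0,0]
    - [0,0,0]
    - [0,0,0]
    - [0,0,0]
    - [0,0,0]
    - [0,0,0]
    - [0,0,0]
    - [0,0,0]
    - [0,0,0]
  hand: [0,0,0,0,0,0,0,0,0,0]

```text
time_s: 16.47
ee_pos: [482.9, -81.7, -20.1]
ee_rot: [179.9, -0.5, -165.0]
force: [-11.9, -5.4, 9.3]
gripper_width: 0.4
gripper_force: 6.7
```

The key bottomed out at about 13 N. I'll hold it there.

Call:
apply_moves:
  delta_pos:
    - [0,0,0]
    - [0,0,0]
    - [0,0,0]
    - [0,0,0]
    - [0,0,0]
    - [0,0,0]
    - [0,0,0]
    - [0,0,0]
    - [0,0,0]
    - [0,0,0]
  rot:
    - [0,0,0]
    - [0,0,0]
    - [0,0,0]
    - [0,0,0]
    - [0,0,0]
    - [0,0,0]
    - [0,0,0]
    - [0,0,0]
    - [0,0,0]
    - [0,0,0]
  hand: [0,0,0,0,0,0,0,0,0,0]

```text
time_s: 17.3
ee_pos: [482.9, -81.7, -20.1]
ee_rot: [179.9, -0.5, -165.0]
force: [-12.0, -6.3, 9.3]
gripper_width: 0.2
gripper_force: 6.7
```

Call:
apply_moves:
  delta_pos:
    - [0,0,0]
    - [0,0,0]
    - [0,0,0]
    - [0,0,0]
    - [0,0,0]
    - [0,0,0]
    - [0,0,0]
    - [0,0,0]
    - [0,0,0]
    - [0,0,0]
  rot:
    - [0,0,0]
    - [0,0,0]
    - [0,0,0]
    - [0,0,0]
    - [0,0,0]
    - [0,0,0]
    - [0,0,0]
    - [0,0,0]
    - [0,0,0]
    - [0,0,0]
  hand: [0,0,0,0,0,0,0,0,0,0]

```text
time_s: 18.13
ee_pos: [482.9, -81.7, -20.1]
ee_rot: [179.9, -0.5, -165.0]
force: [-12.1, -5.1, 9.7]
gripper_width: 0.4
gripper_force: 6.7
```

Call:
apply_moves:
  delta_pos:
    - [0,0,0]
    - [0,0,0]
    - [0,0,0]
    - [0,0,0]
    - [0,0,0]
    - [0,0,0]
    - [0,0,0]
    - [0,0,0]
  rot:
    - [0,0,0]
    - [0,0,0]
    - [0,0,0]
    - [0,0,0]
    - [0,0,0]
    - [0,0,0]
    - [0,0,0]
    - [0,0,0]
  hand: [0,0,0,0,0,0,0,0]

```text
time_s: 18.8
ee_pos: [482.9, -81.7, -20.2]
ee_rot: [179.9, -0.5, -165.0]
force: [-11.4, -5.4, 9.0]
gripper_width: 0.4
gripper_force: 6.7
```

Call:
apply_moves:
  delta_pos:
    - [-0.02,-0.005,0]
    - [-0.04,-0.0105,0]
    - [-0.06,-0.016,0]
    - [-0.08,-0.021,0]
    - [-0.11,-0.029,0]
    - [-0.15,-0.04,0]
    - [-0.22,-0.058,0]
    - [-0.35,-0.092,0]
    - [-0.5,-0.13,0]
  rot:
    - [0,0,0]
    - [0,0,0]
    - [0,0,0]
    - [0,0,0]
    - [0,0,0]
    - [0,0,0]
    - [0,0,0]
    - [0,0,0]
    - [0,0,0]
  hand: [0,0,0,0,0,0,0,0,0]

```text
time_s: 19.55
ee_pos: [428.4, -97.1, -19.7]
ee_rot: [-180.0, 0.1, -165.0]
force: [-0.4, 0.1, 0.3]
gripper_width: 0.3
gripper_force: 0.0
```

Call:
apply_moves:
  delta_pos:
    - [0,0,0.3]
    - [0,0,0.6]
    - [0,0,1]
    - [0,0,1]
    - [0,0,1]
    - [0,0,1]
  rot:
    - [0,0,0]
    - [0,0,0]
    - [0,0,0]
    - [0,0,0]
    - [0,0,0]
    - [0,0,0]
  hand: [0,0,0,0,0,0]

```text
time_s: 20.05
ee_pos: [427.5, -96.8, 100.0]
ee_rot: [-180.0, 0.0, -165.0]
force: [0.3, -0.7, -0.3]
gripper_width: 0.2
gripper_force: 0.0
```

Run:
```python
from h import *
s,p=wrist(); print(s['time_s'],s['ee_pos'],s['force'])
P={n:viewer.grab_frame(n) for n in('scene','side')}
for n,q in [*P.items(),('wrist',p)]:
    for k,z in(('key_face',22),('timer_heel',0),('timer',0),('slide_box',0),('wash_bottle',0),('stain_trough',0)):
        for d in spotter.landmark_of(q,k)[:1 if z==0 and k!='timer_heel' and k!='timer' else 3]:
            print(n,k,round(d['score'],2),ray(q,d['position'],z).round(0))
    hsv=cv2.cvtColor(q['pixels'],cv2.COLOR_RGB2HSV); b=cv2.inRange(hsv,(105,120,40),(130,255,255))
    for c in cv2.findContours(b,0,2)[0]:
        if cv2.contourArea(c)>200:
            r=cv2.boxPoints(cv2.minAreaRect(c)); print(n,[ray(q,u,42)[:2].round(0).tolist() for u in r])
```

```text
20.05 [427.5363186  -96.78395977  99.98636658] [ 0.25334683 -0.70235519 -0.29862243]
scene key_face 0.52 [576. 539.  22.]
scene key_face 0.43 [497. -74.  22.]
scene timer_heel 0.81 [635. -45.   0.]
scene timer_heel 0.76 [758. 416.   0.]
scene timer 0.69 [675. 469.   0.]
scene timer 0.68 [573. -51.   0.]
scene slide_box 0.78 [ 531. -273.   -0.]
scene wash_bottle 0.92 [724. 251.  -0.]
scene stain_trough 0.81 [ 700. -232.    0.]
scene [[523.0, -104.0], [495.0, -44.0], [627.0, -17.0], [649.0, -73.0]]
scene [[758.0, 365.0], [571.0, 491.0], [617.0, 571.0], [795.0, 435.0]]
scene [[227.0, 589.0], [57.0, 689.0], [199.0, 901.0], [350.0, 788.0]]
side key_face 0.62 [582. 539.  22.]
side timer_heel 0.75 [749. 427.   0.]
side timer_heel 0.68 [636. -47.   0.]
side timer 0.94 [576. -64.   0.]
side timer 0.9 [664. 467.   0.]
side slide_box 0.92 [ 523. -269.    0.]
side wash_bottle 0.96 [732. 246.   0.]
side stain_trough 0.87 [ 707. -230.    0.]
side [[502.0, -49.0], [630.0, -3.0], [640.0, -71.0], [515.0, -113.0]]
side [[582.0, 505.0], [604.0, 585.0], [766.0, 471.0], [740.0, 398.0]]
wrist key_face 0.37 [497. -79.  22.]
wrist timer 0.6 [ 526. -276.    0.]
wrist timer 0.45 [573. -58.   0.]
wrist slide_box 0.68 [ 520. -275.    0.]
```

```bash
python3 -c "
from workcell import env
print(env.job_done())"
```

```text
the job is handed in; nothing more can be done
None
```

The timer stands flat against the buffer plate, key facing away; the key was held in at about 13 N for over 3 s, then let out. By camera estimate the heel is up to about 4 mm off the plate's middle and the other things have not moved; job handed in, result not reported.

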